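# Close up the jar tumbler's frame, flip its kickstand and hold it upright

### The job

Close up the loaded jar tumbler and get it standing: first swing the clamp bar fully down onto the jar's lid, then flip the kickstand from its folded place over the top and fully down. Last, take the frame by its round top bar, swing it upright and finish while still gripping the bar, because the sprung frame tips back if let go; leave the other things on the bench where they are.

Things in the scene. Friction and masses are not known exactly. Their poses are not given: they have to be found in the camera images.
- stand: grey steel base of the jar tumbler, 20 mm thick, fixed to the bench, turned up to 0.25 rad; local x -95 to +105 mm, y -82 to +82, with a lobe under the kickstand to y = -152 carrying a 6 mm rubber foot pad. Origin on the bench below the hinge line, midway between the posts; x away from the robot (the way the frame leans), y left along the hinge, z up
- frame (a joint): lean of the frame, rad, about the hinge along the stand's y: 0 upright, positive leaning away from the robot (stand +x). Starts at its back stop, 0.65; other stop -0.1. A hinge spring (1.2 N m upright, 0.7 at 0.65) and the jar's weight pull it back to 0.65: 5 to 7 N at the top bar when upright. Frame, jar, clamp and kickstand weigh 1.2 kg
- frame_origin (a point): on the hinge line, 34 mm above the bench, midway between the posts. Origin of the frame coordinates: z up along the posts, y as the stand's, x out of the back; parallel to the stand's axes when upright. Posts: 14 mm square aluminium at y = -60 and +60 mm, 246 mm long. Behind them on a ledge a white jar, 75 mm diameter, axis at x = 40, y = 0, lid top at z = 151
- top_bar: round steel grip bar, 16 mm diameter, 104 mm long along y, between the tops of the posts; origin at its centre, at frame (0, 0, 235) mm. It is a roller: it turns easily about its own length (y), so that the fingers may keep their angle as the frame swings. Its middle is free to be pinched across from above
- clamp (a joint): angle of the clamp bar above the jar, rad: 0 = fully down on the lid (bar along frame y), growing to 1.1 as its free left end rises; starts at 0.7 to 1.0. It turns about frame x round a pivot at frame (40, -60, 158) mm, so it swings in a plane that leans with the frame, and stays where left (friction 0.13 N m, about 1 N at its end). Steel bar 14 mm wide, 10 mm thick
- clamp_pad (a point): centre of the upper face of the black finger pad (28 x 34 x 12 mm) at the free end of the clamp bar, 183 mm from the clamp's pivot along the bar and 6 mm above the bar's middle; when closed it lies outside the left post, 123 mm left of the frame's middle
- kickstand (a joint): angle of the kickstand on the frame, rad: 0 = folded up along the right post (start), grows as it swings over the top towards the robot and down, to its stop at 2.69. It turns about frame y round a hub at frame (0, -82, 95) mm, outside the right post. It swings freely: gravity keeps it folded, and past the vertical (0.65 with the frame leaning back) it falls to the stop by itself. 0.2 kg
- kickstand_toe (a point): middle of the free part of the round toe peg at the leg's end: 14 mm diameter, 60 mm long along y, sticking out to the right (stand -y). 100 mm from the leg's pivot, at frame y = -115, 33 mm right of the leg's plane. Can be pinched across from above, or pushed. With the frame upright and the leg down it stands just clear above the foot pad
- amber0: small amber bottle near the stand (others like it stand on a wooden board), 38 mm diameter, 85 mm high, bystander; origin at the centre of its underside
- tub: white screw-top tub, 80 mm diameter, 90 mm high, bystander; origin at the centre of its underside
- mortar: white ceramic bowl, 100 mm diameter, 55 mm high, bystander; origin at the centre of its underside
- spatula: steel spatula, 190 mm long, lying flat along its x, bystander
- weight: brass 100 g weight, 28 mm diameter, 36 mm high, bystander; origin at the centre of its underside
- jar_ring: white plastic ring, 66 mm diameter, 10 mm high, bystander; origin at the centre of its underside

How it is judged:
On the way, in this order (a step that is already met when the one before it is completed fails the run):
1. the clamp bar is down on the jar's lid (value of joint clamp below 0.08 rad), for 0.2 s.
2. the kickstand is flipped fully down while the frame still leans back (value of joint kickstand above 2.5 rad and value of joint frame above 0.3 rad), for 0.2 s.
3. the frame is upright, held by its top bar (value of joint frame between -0.09 and 0.09 rad and contact force between the fingers and top_bar above 2 N), for 0.2 s.
At the end, for the whole second after the job is handed in: The frame stands upright within 0.09 rad (5 degrees) and still, the fingers hold its top bar (more than 2 N of contact), the kickstand is within 0.19 rad of its down stop and the clamp bar within 0.08 rad of fully down (all of step 3 and velocity of joint frame between -0.1 and 0.1 rad/s and value of joint kickstand above 2.5 rad and value of joint clamp below 0.08 rad); the arm keeps its last pose, push and grip.
It fails at once if a bystander on the bench is moved by more than 30 mm (distance of any of amber0, tub, mortar, spatula, weight, jar_ring from where it was at the start of the episode above 0.03 m).
It also fails if it takes over 67 s, if anything falls off the work surface, if the arm or the gripper's body presses on something with over 40 N, if the wrist force passes 120 N, or if a joint passes its speed limit or range.

### The arm

A 6-joint arm with a two-finger parallel gripper is mounted at the origin on the work surface. World frame = base frame: x ahead of the robot, y to its left, z up, the work surface at z = 0. Lengths are in m, angles in rad, forces in N, time in s.
With the tool pointing down it reaches from about 0.35 to 0.925 m from the base axis. Payload 6.4 kg.
Tool frame: the origin (TCP) lies at the centre of the arm's flange, where the gripper is bolted on; the fingertips stand tip_reach ahead of it and the grasp point (between the pads) lies 155 mm ahead of it (tip_reach is the distance from the TCP to the fingertips, in m); z points along the fingers, y is the line along which they close (so a half turn about z gives the same grasp; the last joint's range is limited). The gripper opens to 85 mm and grips with 20 to 120 N. Pads are 22 mm wide; open, the fingers measure 114 mm over their backs; the gripper's body (76 mm by 85 mm) begins 54 mm behind the grasp point. The pads swing forward as they close: fully open they stand 13 mm farther back than shut.
Start: joints at [0.978, 0.245, 1.558, -0, 1.339, -0.174], TCP at [0.264, 0.594, 0.405] pointing down, gripper open.
Joint ranges: [-3.13, 3.13], [-1.02, 2.26], [0.13, 2.54], [-0.95, 4.09], [0.21, 2.88], [-2.74, 2.74]. Speed limits (rad/s): [2.57, 2.57, 3.14, 3.14, 3.14, 3.14].

### API

Orientations are given as a 3x3 rotation matrix whose columns are the frame's x, y, z axes.
In Python, from cell import * gives the robot as it stands.
- The arm moves only by the shell command python3 -m jog 'ROWS' [FORCE]. ROWS is JSON, one flat list of numbers, 7 for each row, row after row: the turn, a rotation vector about the tool's x, y, z in units of 45 degrees (1.0 is 45 degrees), then the shift along the tool's x, y, z in units of 0.25 m (1.0 is 0.25 m), then the opening, from -1 (shut) to 1 (fully open). A call has 1 to 5 rows; each row is the pose to reach, as a shift and turn from the pose commanded when the call began, along the tool's axes at that moment; what a row does not reach only later rows make up. A row lasts 1/8 s, in which the tool goes at most 62.5 mm and 10.7 degrees, less where a joint would pass 70% of its speed; a pose out of reach is approached as far as the arm can. A call with a number of a shift or a turn outside -1 to 1 is refused whole. A call with a gripper value outside its range is refused whole. The fingers move at their own pace and stop on an object; FORCE is the grip in N (left out, the last holds). Time passes only in rows, so rows that repeat a pose let the fingers close. It gives the time, the measured TCP pose, the force, the opening and the grip force at its end, in the units of the state.
- state(): the state, without advancing time (a new reading comes with each control period).
- read_camera(name): name is "scene" or "top"; returns (picture, depth): 400x640x3 uint8, blue, green, red; 400x640 float32, m along the optical axis (not along the pixel's ray), 0 where there is no reading.
- get_calibration(name): a dict with "fov_y" (degrees; the focal length in pixels is half the picture's height over the tangent of half this angle, whatever the lens; pixels are square), "cx", "cy" (the principal point, pixels), "eye" and "rotation" of the camera in the world. Camera axes: x right, y down, z forward; pixel columns grow to the right and rows downward; lengths in m; the calibration is good to about 2 mm. A picture is of the moment at which its call begins. get_calibration takes no time and is no camera call.
- hand_in(): hands the job in; it is judged then, once.
Trained networks look in the newest picture that a camera, given by its name, has taken for a name from the list of things; names that differ only in an ending like _2 or _b are one class to them, and where a whole thing is asked for, a point or a joint stands for the part that bears it (a point fixed in the world has none). Each returns a list of dicts, best first, with "score" (0 to 1); they miss things now and then, are a little off and sometimes report something else, mostly with a low value. They report only what shows in the picture. A call takes as long as a camera call.
- spot_in(name, camera): "extent" ([centre column, centre row, width, height] as shares, 0 to 1, of the picture: columns of its width, rows of its height, round what is visible of it).
- mark_of(name, camera): "xy" ([column, row] as shares, 0 to 1, of the picture: columns of its width, rows of its height: a listed point, or the origin of a listed thing).
The state is a dict: "time_s": time; "qpos": joint angles; "dq": joint speeds; "effort": joint torques, N m; "position": TCP position; "ee_rot": TCP orientation; "contact_force": force on the tool from outside, world axes, zero at the start; "moment": the same for the moment, N m; "grip_width": finger opening in m; "grasp_force": force on a finger pad.
Only numpy, scipy, OpenCV 4.12 (cv2) and the standard library are available. Lean on these libraries where they do the work, as an engineer would, in place of code of your own. Each camera call takes 0.05 s, during which the arm holds its last target. There are 200 camera calls.

## Working session

There is one attempt and no reset: what is moved stays moved. The work goes in short steps, Python scripts to look and compute and a shell command to move; the robot and the scene stay as the last step left them, time stands still between calls to the robot, and variables do not carry over. Pictures are saved under pics/ and viewed, at most 10 in all, crops included, and the job is handed in when it is done.

```bash
ls; mkdir -p pics
cat > h.py <<'E'
from cell import *
import numpy as np, cv2
def cal(n):
    c=get_calibration(n); f=200/np.tan(np.radians(c["fov_y"])/2)
    return f,c["cx"],c["cy"],np.array(c["eye"]),np.array(c["rotation"])
def ray(n,xy):
    f,cx,cy,e,R=cal(n); return e,R@np.array([(xy[0]*640-cx)/f,(xy[1]*400-cy)/f,1.])
def tri(a,b):
    e1,d1=ray("scene",a);e2,d2=ray("top",b)
    s=np.linalg.lstsq(np.c_[d1,-d2],e2-e1,rcond=None)[0]
    p,q=e1+s[0]*d1,e2+s[1]*d2
    return (p+q)/2,np.linalg.norm(p-q)
def proj(n,P):
    f,cx,cy,e,R=cal(n); c=R.T@(np.array(P)-e); return c[0]/c[2]*f+cx,c[1]/c[2]*f+cy
def todelta(P,st=None):
    "tool-axis shift in jog units to bring grasp point 155mm ahead to P"
    st=st or state(); R=np.array(st["ee_rot"]); g=np.array(st["position"])+R[:,2]*.155
    return R.T@(np.array(P)-g)/.25
E
python3 - <<'E'
from h import *
im={}
for n in("scene","top"):
    p,d=read_camera(n); im[n]=d; cv2.imwrite(f"pics/{n}0.png",p); print(n,get_calibration(n))
for k in["stand","frame_origin","top_bar","clamp_pad","kickstand_toe","amber0","tub","mortar","spatula","weight","jar_ring"]:
    r={}
    for n in("scene","top"):
        m=mark_of(k,n); r[n]=m[:1]
        if m:
            x=m[0]["xy"]; u,v=min(int(x[0]*640),639),min(int(x[1]*400),399)
            e,dd=ray(n,x); r[n]=m[0]; print(k,n,round(m[0]["score"],2),int(u),int(v),"depthpt",np.round(e+dd*im[n][v,u],3))
    if r["scene"] and r["top"]:
        P,g=tri(r["scene"]["xy"],r["top"]["xy"]);print("   tri",P.round(3),round(g,4))
print(state())
E
```

```text
pics
scene {'fov_y': 50.43716250731312, 'cx': 317.57425513325467, 'cy': 198.29381921293523, 'eye': array([0.97413026, 0.56251074, 0.93328486]), 'rotation': array([[-0.79041243,  0.43672146, -0.4295609 ],
       [ 0.61249062,  0.57507135, -0.5423543 ],
       [ 0.01017041, -0.6917856 , -0.72203134]])}
top {'fov_y': 43.61681998418153, 'cx': 314.2845081130596, 'cy': 205.989226158112, 'eye': array([ 0.39097599, -0.01750165,  1.51472551]), 'rotation': array([[-9.88067535e-03, -9.97966684e-01,  6.29672193e-02],
       [-9.99950166e-01,  9.95093440e-03,  8.02291175e-04],
       [-1.42724253e-03, -6.29561543e-02, -9.98015273e-01]])}
stand scene 0.67 336 250 depthpt [0.576 0.131 0.152]
frame_origin scene 0.71 340 244 depthpt [0.498 0.062 0.042]
frame_origin top 0.57 291 204 depthpt [0.488 0.051 0.043]
   tri [0.489 0.052 0.025] 0.0002
top_bar scene 0.87 301 223 depthpt [0.587 0.011 0.142]
top_bar top 0.58 289 247 depthpt [0.364 0.059 0.04 ]
   tri [0.453 0.002 0.054] 0.2096
clamp_pad scene 0.51 280 241 depthpt [ 0.602 -0.07   0.001]
clamp_pad top 0.76 262 114 depthpt [0.705 0.112 0.26 ]
   tr
[... 1153 characters left out ...]
5,
        1.33870786e+00, -1.74106154e-01]), 'dq': array([-0.00126313, -0.00049231,  0.00103953,  0.00119796, -0.00052969,
        0.00146374]), 'effort': array([ 4.23737674e-04, -4.29509211e+01, -3.26429236e+01, -1.10551177e-04,
        4.44699526e-04,  1.25338332e-05]), 'position': array([0.26434081, 0.59385089, 0.4046878 ]), 'ee_rot': array([[-9.13578017e-01,  4.06663504e-01, -2.24976402e-05],
       [ 4.06663504e-01,  9.13578018e-01, -3.71096660e-07],
       [ 2.04024381e-05, -9.48799497e-06, -1.00000000e+00]]), 'contact_force': array([-0.24313575, -1.26224764, -0.63284169]), 'moment': array([ 0.00363491,  0.01760261, -0.03597248]), 'grasp_force': 0.0, 'grip_width': 0.08596392907671153}
```

View pics/scene0.png

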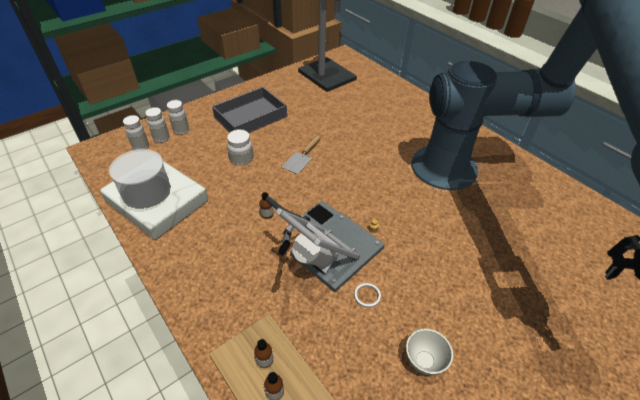

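View pics/top0.png

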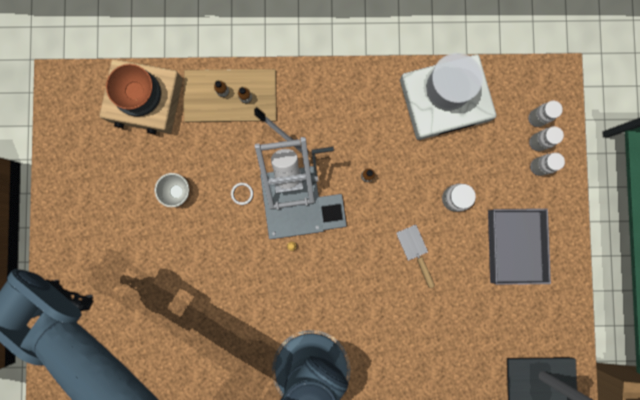

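Scene shows the tumbler near (340,245), with the clamp pad at (285,243). The top view shows the pad at (262,114), the toe at (322,151), the foot pad at (333,213), amber0 at (369,176) and the weight at (291,246). Next I fit the model and overlay it.

```bash
cat >> h.py <<'E'
from scipy.optimize import least_squares
def S2W(p,P):
    c,s=np.cos(p[2]),np.sin(p[2]); return np.array([p[0]+c*P[0]-s*P[1],p[1]+s*P[0]+c*P[1],P[2]])
def F2W(p,P,th=.65):
    c,s=np.cos(th),np.sin(th); x,y,z=P
    return S2W(p,[c*x+s*z,y,.034-s*x+c*z])
def padF(a,r=.183): # pad upper face centre, frame coordinates
    return np.array([.04,-.06+r*np.cos(a)-.006*np.sin(a),.158+r*np.sin(a)+.006*np.cos(a)])
def toeF(k,y=-.115): return np.array([-.1*np.sin(k),y,.095+.1*np.cos(k)])
def pts(p,th=.65,k=0.):
    d={"bar":F2W(p,[0,0,.235],th),"pL":F2W(p,[0,.06,.246],th),"pR":F2W(p,[0,-.06,.246],th),"toe":F2W(p,toeF(k),th),
     "pad":F2W(p,padF(p[3]),th),"clpiv":F2W(p,[.04,-.06,.158],th),"lid":F2W(p,[.04,0,.151],th),"org":F2W(p,[0,0,0],th)}
    for i,(x,y) in enumerate([(-.095,.082),(-.095,-.152),(.105,.082)]): d["c%d"%i]=S2W(p,[x,y,.02])
    return d
def overlay(p,tag,th=.65,k=0.,w=130):
    out=[]
    for n in("scene","top"):
        im,_=read_camera(n); D=pts(p,th,k); u0,v0=proj(n,D["bar"]); u0=int(u0)-50;v0=int(v0)-60
        z=4; c=cv2.resize(im[max(v0,0):v0+130,u0:u0+100],None,fx=z,fy=z,interpolation=cv2.INTER_CUBIC)
        for a,P in D.items():
            u,v=proj(n,P); q=(int((u-u0+.5)*z),int((v-max(v0,0)+.5)*z)); cv2.circle(c,q,3,(0,0,255),1); cv2.putText(c,a,q,0,.4,(0,255,255),1)
        out.append(c)
    cv2.imwrite(f"pics/{tag}.png",np.hstack(out))
E
python3 - <<'E'
from h import *
obs=[("scene","org",(340,244)),("top","org",(291,204)),("top","pad",(262,114)),("scene","toe",(271,203)),("top","toe",(322,151)),("top","c0",(271,238)),("top","c1",(346,227)),]
f=lambda p:np.ravel([np.array(proj(n,pts(p)[a]))-o for n,a,o in obs])
r=least_squares(f,[.49,.05,.16,.85],loss="soft_l1"); print(r.x,f(r.x).round(1))
np.save("p.npy",r.x); overlay(r.x,"ov0")
E
```

```text
[0.49239661 0.05196046 0.14076328 1.00711775] [-0.3 -1.4  0.3 -0.5 -0.6 -1.1  3.   0.7  2.5 -1.3 -2.   1.4  0.5  0.6]
```

View pics/ov0.png

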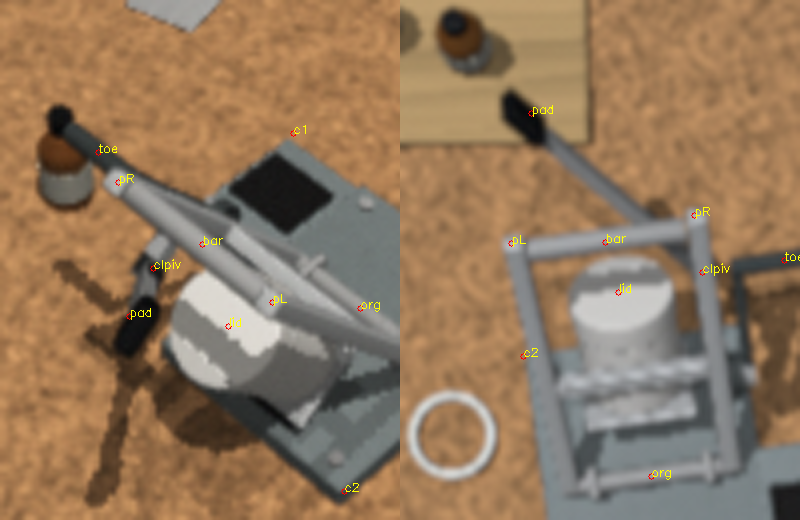

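The overlay fits within about 2 px, and the clamp pad is the worst point at about 2 px off. I refit with the pad included and plan the clamp push.

```bash
cat >> h.py <<'E'
import cell
TIP=getattr(cell,"tip_reach",None)
E
python3 - <<'E'
from h import *
print("tip",TIP,[n for n in dir(cell) if n[0]!="_"])
p=np.load("p.npy")
def un(n,q,s): # crop px -> image px
    D=pts(p);u0,v0=proj(n,D["bar"]);return (q[0]-s)/4+int(u0)-50-.5,q[1]/4+int(v0)-60-.5
obs=[("scene","org",(340,244)),("top","org",(291,204)),("scene","pR",un("scene",(116,181),0)),("scene","pL",un("scene",(270,300),0)),("top","pL",un("top",(514,246),400)),("top","pR",un("top",(697,219),400)),("scene","c1",un("scene",(288,140),0)),("scene","c2",un("scene",(342,494),0)),
("scene","pad",un("scene",(135,322),0)),("top","pad",un("top",(524,117),400)),("scene","toe",un("scene",(88,143),0)),("top","c0",(271,238)),("top","c1",(346,227))]
f=lambda p:np.ravel([np.array(proj(n,pts(p)[a]))-o for n,a,o in obs])
r=least_squares(f,p,loss="soft_l1"); p=r.x; print(p,f(p).round(1)); np.save("p.npy",p)
for a,P in pts(p).items(): print(a,P.round(3))
E
```

```text
tip 0.1734 ['MotionError', 'get_calibration', 'hand_in', 'mark_of', 'read_camera', 'spot_in', 'state', 'tip_reach']
[0.49329809 0.05078437 0.14125925 0.97657845] [-0.9 -1.6  0.7 -0.8 -0.1  0.3  0.   0.4 -0.2 -1.  -0.2 -1.2  0.9 -1.7
 -0.  -0.6  0.3  0.1  0.7 -0.   2.   2.3 -1.6  1.1  0.9  0.3]
bar [0.634 0.071 0.221]
pL [0.632 0.131 0.23 ]
pR [0.649 0.012 0.23 ]
toe [ 0.626 -0.046  0.189]
pad [0.707 0.119 0.259]
clpiv [0.628 0.009 0.136]
lid [0.615 0.068 0.13 ]
org [0.493 0.051 0.034]
c0 [0.388 0.119 0.02 ]
c1 [ 0.421 -0.113  0.02 ]
c2 [0.586 0.147 0.02 ]
```

```bash
cat >> h.py <<'E'
def Rw(v,p,th=.65):
    return F2W(p,v,th)-F2W(p,[0,0,0],th)
def goal_R(p):
    x=S2W(p,[0,1,0])-S2W(p,[0,0,0]);y=S2W(p,[1,0,0])-S2W(p,[0,0,0]);return np.c_[x,y,[0,0,-1]]
def dtcp(T,st=None):
    "jog units, from present pose, to bring TCP to T"
    st=st or state(); return (np.array(st["ee_rot"]).T@(np.array(T)-st["position"])/.25).round(3)
def rvec(p,st=None):
    st=st or state(); return (cv2.Rodrigues(np.array(st["ee_rot"]).T@goal_R(p))[0].ravel()/(np.pi/4)).round(3)
def clampB(p,a,ex=0.):
    n=np.array([0,-np.sin(a),np.cos(a)]); nw=Rw(n,p); ns=np.array([n[1]]) 
    c,s=np.cos(.65),np.sin(.65); nx=s*n[2]; ny=n[1]
    return F2W(p,padF(a),.65)+nw*(.011*abs(ny)+.010*abs(nx)+ex)
E
python3 - <<'E'
from h import *
p=np.load("p.npy"); up=np.array([0,0,TIP])
B0=clampB(p,p[3],.025)+up
print("rv",rvec(p),"to B0+40up",dtcp(B0+[0,0,.06]),(B0+[0,0,.06]).round(3))
G=goal_R(p)
for a in [p[3],.9,.75,.6,.45,.3,.15,0]: 
    B=clampB(p,a,-.002)+up; print(round(a,2),(G.T@(B-B0)/.25).round(3), (B-up).round(3))
E
```

```text
rv [0.    0.    1.287] to B0+40up [-2.499 -1.093 -0.417] [0.724 0.09  0.509]
0.98 [ 0.089 -0.037  0.048] [0.712 0.111 0.264]
0.9 [ 0.138 -0.054  0.072] [0.706 0.122 0.258]
0.75 [ 0.227 -0.096  0.126] [0.692 0.143 0.244]
0.6 [ 0.304 -0.146  0.191] [0.677 0.16  0.228]
0.45 [ 0.369 -0.202  0.266] [0.661 0.174 0.209]
0.3 [ 0.418 -0.265  0.349] [0.644 0.184 0.189]
0.15 [ 0.451 -0.332  0.437] [0.626 0.19  0.166]
0 [ 0.466 -0.402  0.528] [0.608 0.191 0.144]
```

```bash
python3 -m jog '[0,0,0.2,0,0,-0.24,-1, 0,0,0.4,-0.15,-0.06,-0.417,-1, 0,0,0.6,-0.36,-0.16,-0.417,-1, 0,0,0.8,-0.58,-0.25,-0.417,-1, 0,0,1,-0.8,-0.35,-0.417,-1]' 40
python3 - <<'E'
from h import *
p=np.load("p.npy"); up=np.array([0,0,TIP])
B0=clampB(p,p[3],.025)+up
print("rv",rvec(p),dtcp(B0+[0,0,.06]))
E
```

```text
time_s: 1.92
position: [0.4123, 0.4311, 0.5092]
ee_rot: [[-0.354, 0.935, 0.001], [0.935, 0.354, 0.0], [0.0, 0.001, -1.0]]
contact_force: [0.0, -0.1, 0.4]
grip_width: -0.0002
grasp_force: 0.0
rv [ 0.001 -0.     0.281] [-1.717e+00  6.830e-01  1.000e-03]
```

```bash
python3 -m jog '[0,0,0.15,-0.22,0.09,0,-1, 0,0,0.28,-0.44,0.18,0,-1, 0,0,0.28,-0.66,0.26,0,-1, 0,0,0.28,-0.88,0.35,0,-1, 0,0,0.28,-1,0.4,0,-1]' | head -3
python3 - <<'E'
from h import *
p=np.load("p.npy"); up=np.array([0,0,TIP])
B0=clampB(p,p[3],.025)+up
print("rv",rvec(p),dtcp(B0+[0,0,.06]))
E
```

```text
time_s: 2.55
position: [0.596, 0.2326, 0.5088]
ee_rot: [[-0.144, 0.99, -0.0], [0.99, 0.144, -0.0], [-0.0, -0.0, -1.0]]
rv [-0.     0.     0.004] [-0.638  0.425 -0.001]
```

```bash
python3 -m jog '[0,0,0,-0.2,0.13,0,-1, 0,0,0,-0.4,0.27,0,-1, 0,0,0,-0.638,0.425,0,-1, 0,0,0,-0.638,0.425,0.12,-1, 0,0,0,-0.638,0.425,0.22,-1]' | head -3
python3 - <<'E'
from h import *
p=np.load("p.npy"); up=np.array([0,0,TIP])
for a in [p[3],.9,.75,.6,.45,.3,.15,0]: print(round(a,2),dtcp(clampB(p,a,-.002)+up))
print(state()["contact_force"])
overlay(p,"ov1")
E
```

```text
time_s: 3.18
position: [0.7236, 0.0912, 0.4525]
ee_rot: [[-0.144, 0.99, -0.001], [0.99, 0.144, -0.0], [0.0, -0.001, -1.0]]
0.98 [ 0.085 -0.035  0.062]
0.9 [ 0.134 -0.053  0.085]
0.75 [ 0.222 -0.094  0.14 ]
0.6 [ 0.3   -0.143  0.205]
0.45 [ 0.365 -0.2    0.28 ]
0.3 [ 0.414 -0.262  0.362]
0.15 [ 0.448 -0.329  0.45 ]
0 [ 0.463 -0.399  0.542]
[-0.54195967 -0.79778678 -0.27218346]
```

View pics/ov1.png

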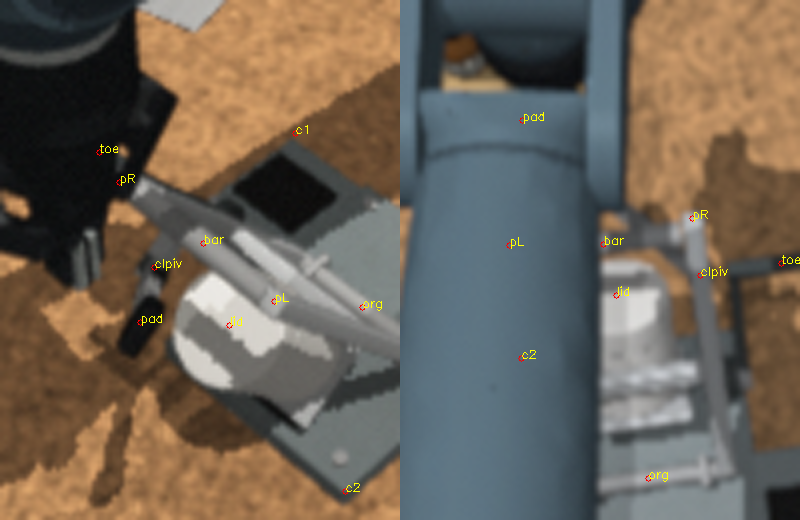

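The fingertips, at crop (90,280), stand just inside and above the clamp pad at (140,322), as planned. Now I push along the arc.

```bash
python3 -m jog '[0,0,0,0.085,-0.035,0.062,-1, 0,0,0,0.134,-0.053,0.085,-1, 0,0,0,0.18,-0.073,0.112,-1, 0,0,0,0.222,-0.094,0.14,-1, 0,0,0,0.26,-0.118,0.172,-1]' | grep -E "pos|contact"
python3 -m jog '[0,0,0,0.04,-0.025,0.033,-1, 0,0,0,0.075,-0.053,0.07,-1, 0,0,0,0.105,-0.082,0.108,-1, 0,0,0,0.13,-0.112,0.148,-1, 0,0,0,0.154,-0.144,0.19,-1]' | grep -E "pos|contact"
python3 - <<'E'
from h import *
p=np.load("p.npy"); up=np.array([0,0,TIP])
for a in [.45,.3,.15,0,-.05]: print(round(a,2),dtcp(clampB(p,a,-.002)+up))
overlay(p,"ov2")
E
```

```text
position: [0.6838, 0.1534, 0.411]
contact_force: [-0.1, -0.0, 0.0]
position: [0.6423, 0.1858, 0.3627]
contact_force: [-0.2, -0.5, -0.3]
0.45 [-0.057  0.067 -0.079]
0.3 [-0.007  0.005  0.003]
0.15 [ 0.026 -0.062  0.091]
0 [ 0.042 -0.132  0.183]
-0.05 [ 0.043 -0.153  0.21 ]
```

View pics/ov2.png

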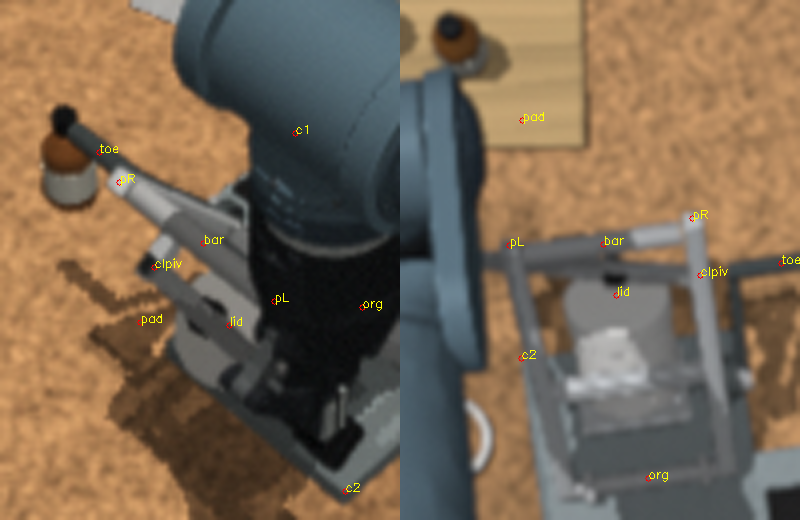

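The clamp bar is following the fingers and now spans the lid, partly down. I continue to the stop.

```bash
python3 -m jog '[0,0,0,0.014,-0.03,0.045,-1, 0,0,0,0.026,-0.062,0.091,-1, 0,0,0,0.035,-0.095,0.137,-1, 0,0,0,0.042,-0.12,0.168,-1, 0,0,0,0.042,-0.132,0.183,-1]' | grep -E "pos|contact"
python3 -m jog '[0,0,0,0,-0.008,0.01,-1, 0,0,0,0,-0.015,0.02,-1, 0,0,0,0,-0.015,0.02,-1]' | grep -E "pos|contact"
python3 - <<'E'
from h import *
p=np.load("p.npy"); up=np.array([0,0,TIP])
for a in [0,-.05]: print(round(a,2),dtcp(clampB(p,a,-.002)+up))
E
```

```text
position: [0.6083, 0.1912, 0.3171]
contact_force: [2.4, 1.2, 5.0]
position: [0.6068, 0.1909, 0.3168]
contact_force: [3.0, 2.4, 8.7]
0 [ 0.001  0.006 -0.001]
-0.05 [ 0.002 -0.015  0.027]
```

Force rose with no further travel, so the clamp is at its stop. I retract and go behind the toe.

```bash
python3 -m jog '[0,0,0,0,0.04,-0.1,-1, 0,0,0,0,0.06,-0.3,-1, 0,0,0,0,0.06,-0.52,-1, 0,0,0,0,0.06,-0.74,-1, 0,0,0,0,0.06,-0.74,-1]' | grep -E "pos|contact"
python3 - <<'E'
from h import *
p=np.load("p.npy"); up=np.array([0,0,TIP])
t=S2W(p,[.118+.05,-.125,.165])+up
print(t.round(3),dtcp(t),rvec(p))
E
```

```text
position: [0.6202, 0.1928, 0.5049]
contact_force: [-0.2, 0.1, -0.5]
[ 0.677 -0.049  0.338] [-0.991  0.076  0.667] [0.015 0.001 0.007]
```

```bash
python3 -m jog '[0,0,0,-0.2,0.02,0,-1, 0,0,0,-0.44,0.05,0,-1, 0,0,0,-0.68,0.076,0,-1, 0,0,0,-0.9,0.076,0,-1, 0,0,0,-0.99,0.076,0,-1]' | grep -E "pos|contact"
python3 - <<'E'
from h import *
p=np.load("p.npy"); up=np.array([0,0,TIP])
print(dtcp(S2W(p,[.118+.05,-.125,.165])+up),rvec(p))
pc=p.copy();pc[3]=0; overlay(pc,"ov3")
E
```

```text
position: [0.675, -0.0523, 0.4961]
contact_force: [0.5, -0.4, -0.4]
[0.01  0.012 0.631] [-0.003 -0.001  0.003]
```

View pics/ov3.png

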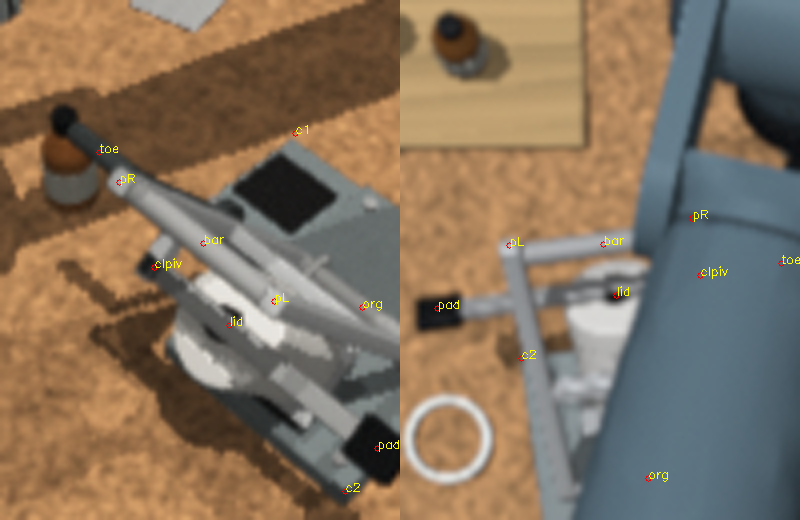

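The clamp is closed: the pad lands exactly on the predicted closed spot in both views. Next I descend behind the toe and sweep.

```bash
python3 -m jog '[0,0,0,0,0.012,0.2,-1, 0,0,0,0,0.012,0.4,-1, 0,0,0,0,0.012,0.55,-1, 0,0,0,0,0.012,0.63,-1, 0,0,0,0,0.012,0.63,-1]' | grep -E "pos|contact"
python3 -m jog '[0,0,0,0,-0.07,0,-1, 0,0,0,0,-0.14,0,-1, 0,0,0,0,-0.21,0,-1, 0,0,0,0,-0.28,0,-1, 0,0,0,0,-0.34,0,-1]' | grep -E "pos|contact"
python3 -m jog '[0,0,0,0,-0.05,0,-1, 0,0,0,0,-0.1,0,-1, 0,0,0,0,-0.12,0,-1, 0,0,0,0,-0.12,0,-1, 0,0,0,0,-0.12,0,-1]' | grep -E "pos|contact"
python3 - <<'E'
from h import *
p=np.load("p.npy"); p[3]=0; overlay(p,"ov4",k=2.69); print(state()["position"])
E
```

```text
position: [0.6775, -0.0477, 0.3389]
contact_force: [-1.0, -0.3, -0.2]
position: [0.5962, -0.061, 0.3489]
contact_force: [3.5, 4.0, 18.0]
position: [0.5643, -0.0656, 0.3405]
contact_force: [-0.1, 0.1, 0.9]
[ 0.56418693 -0.06556881  0.33998108]
```

View pics/ov4.png

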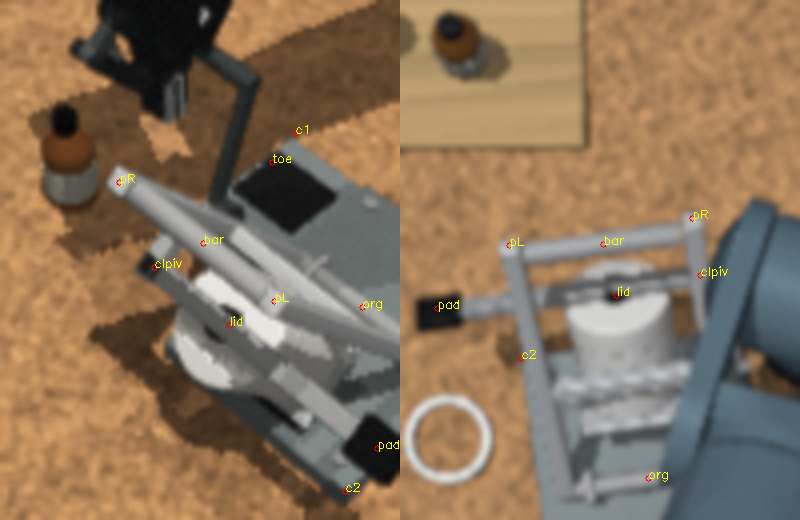

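The leg now stands past vertical, with its elbow at crop (255,80) and the peg resting on the gripper. I sweep a little farther.

```bash
python3 -m jog '[0,0,0,0,-0.05,0,-1, 0,0,0,0,-0.1,0,-1, 0,0,0,0,-0.15,0,-1, 0,0,0,0,-0.18,0,-1, 0,0,0,0,-0.18,0,-1]' | grep -E "pos|contact"
python3 - <<'E'
from h import *
p=np.load("p.npy"); p[3]=0
e=toeF(0,-.082)
for k in (0.5,.7,.9,1.1,2.69): print(k,[np.round(proj("scene",F2W(p,toeF(k,y)))).astype(int) for y in(-.082,-.145)])
overlay(p,"ov5",k=2.69)
E
```

```text
position: [0.519, -0.0723, 0.3403]
contact_force: [-0.1, -0.4, 0.7]
0.5 [array([297, 195]), array([279, 182])]
0.7 [array([303, 191]), array([285, 178])]
0.9 [array([308, 187]), array([291, 175])]
1.1 [array([314, 186]), array([296, 173])]
2.69 [array([325, 212]), array([309, 201])]
```

View pics/ov5.png

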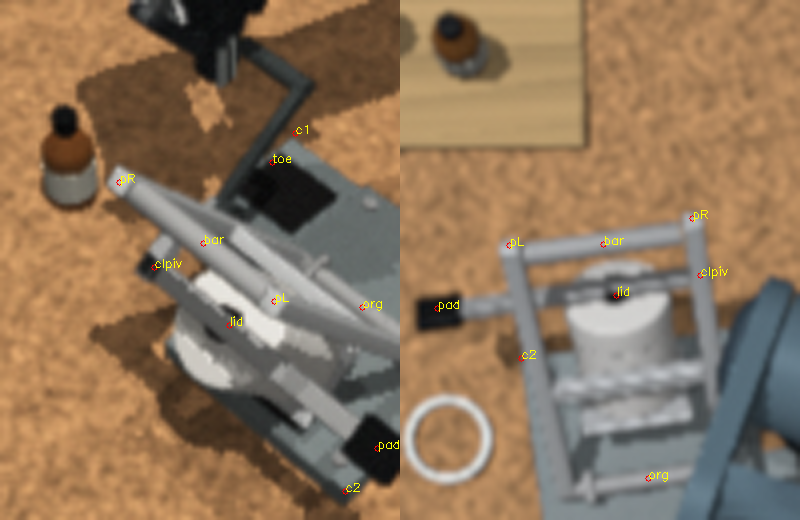

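Run:
```python
from h import *
p=np.load("p.npy"); s=state(); print(s["time_s"],s["grip_width"],s["grasp_force"],s["contact_force"],s["moment"])
for n in("scene",):
    im,d=read_camera(n); f,cx,cy,e,R=cal(n)
    for q in [(285,80),(305,85),(260,60),(250,50),(265,140),(218,75)]:
        u0,v0=proj(n,pts(p)["bar"]); u=q[0]/4+int(u0)-50-.5; v=q[1]/4+int(v0)-60-.5
        dd=d[int(round(v)),int(round(u))]; P=e+R@np.array([(u-cx)/f,(v-cy)/f,1])*dd
        Q=P-[p[0],p[1],0];c,s_=np.cos(p[2]),np.sin(p[2]); print(q,"stand",np.round([c*Q[0]+s_*Q[1],-s_*Q[0]+c*Q[1],Q[2]],3))
    print(proj(n,s["position"]+np.array(s["ee_rot"])[:,2]*TIP),u0,v0)
```

```text
9.675 -0.00019004499381532775 0.0 [ 0.00178404  0.37644882 -0.14880382] [-0.024113    0.0321618  -0.02130017]
(285, 80) stand [-0.027 -0.101  0.158]
(305, 85) stand [-0.028 -0.083  0.166]
(260, 60) stand [-0.028 -0.124  0.161]
(250, 50) stand [-0.029 -0.134  0.161]
(265, 140) stand [ 0.009 -0.083  0.142]
(218, 75) stand [ 0.018 -0.116  0.184]
(np.float64(303.02874076426104), np.float64(185.29405509232782)) 299.41297130106983 226.4361769974065
```

Depth puts the peg at stand (-0.027, z 0.16), ahead of the fingers, so it is falling freely. I lift away and check.

```bash
python3 -m jog '[0,0,0,0,0.05,-0.1,-1, 0,0,0,0,0.05,-0.25,1, 0,0,0,0,0.05,-0.4,1, 0,0,0,0,0.05,-0.5,1, 0,0,0,0,0.05,-0.5,1]' | grep -E "pos|contact|width"
python3 - <<'E'
from h import *
p=np.load("p.npy"); p[3]=0
for k in ("kickstand_toe","top_bar","clamp_pad"):
    m=mark_of(k,"scene"); print(k,[(round(x["score"],2),(np.array(x["xy"])*[640,400]).round(1)) for x in m[:2]])
for a,P in pts(p,k=2.69).items(): 
    if a in("toe","bar","pad"): print(a,np.round(proj("scene",P)),P.round(3))
overlay(p,"ov6",k=2.69)
T=F2W(p,[0,0,.235]); print("bar delta",todelta(T),"above",todelta(T+[0,0,.07]))
E
```

```text
position: [0.5324, -0.0704, 0.4675]
contact_force: [0.2, -0.7, -0.2]
grip_width: 0.0722
kickstand_toe [(0.74, array([315.8, 184.2]))]
top_bar [(0.67, array([302.5, 224. ]))]
clamp_pad [(0.93, array([340.7, 278.1]))]
bar [299. 226.] [0.634 0.071 0.221]
toe [317. 206.] [ 0.478 -0.068  0.064]
pad [343. 278.] [0.606 0.191 0.14 ]
bar delta [0.49720603 0.49023781 0.34808135] above [0.49762532 0.48945341 0.06808277]
```

View pics/ov6.png

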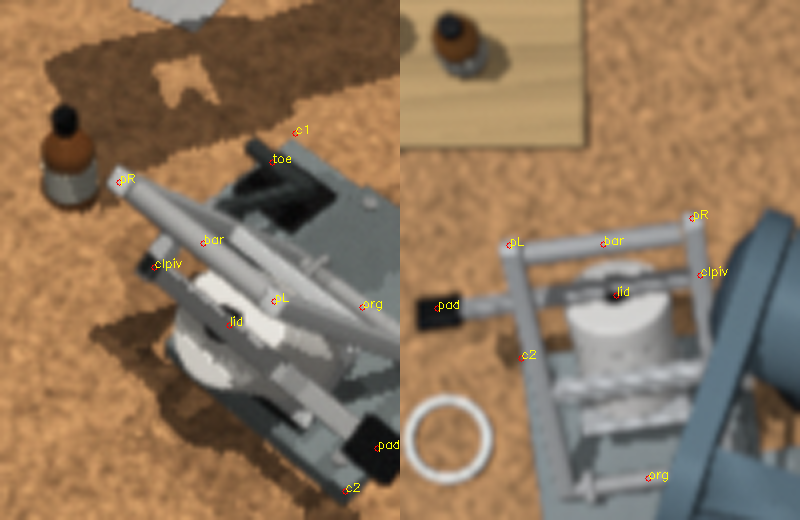

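The kickstand lies down on its predicted spot, with the toe at crop (272,160). Next is the top bar.

```bash
python3 -m jog '[0,0,0,0.16,0.16,0,1, 0,0,0,0.33,0.32,0,1, 0,0,0,0.497,0.49,0,1, 0,0,0,0.497,0.49,0,1]' | grep -E "pos|contact|width"
python3 - <<'E'
from h import *
p=np.load("p.npy");T=F2W(p,[0,0,.235]); print("bar delta",todelta(T),rvec(p))
im,d=read_camera("scene"); m=mark_of("top_bar","scene"); print((np.array(m[0]["xy"])*[640,400]).round(1),m[0]["score"])
E
```

```text
position: [0.6361, 0.0733, 0.4627]
contact_force: [-0.5, 0.2, -0.0]
grip_width: 0.0853
bar delta [-0.00976645 -0.0062499   0.3464827 ] [-0.004 -0.001  0.012]
[305.9 227.2] 0.57
```

```bash
python3 -m jog '[0,0,0,-0.008,-0.006,0.12,1, 0,0,0,-0.008,-0.006,0.24,1, 0,0,0,-0.008,-0.006,0.34,1, 0,0,0,-0.008,-0.006,0.346,1, 0,0,0,-0.008,-0.006,0.346,1]' | grep -E "pos|contact|width"
python3 -m jog '[0,0,0,0,0,0,-1, 0,0,0,0,0,0,-1, 0,0,0,0,0,0,-1, 0,0,0,0,0,0,-1, 0,0,0,0,0,0,-1]' 60| grep -E "pos|contact|width|grasp"
python3 -m jog '[0,0,0,0,0,0,-1, 0,0,0,0,0,0,-1]' | grep -E "pos|contact|width|grasp"
python3 - <<'E'
from h import *
p=np.load("p.npy");T=F2W(p,[0,0,.235]); print("bar delta",todelta(T))
G=goal_R(p)
for th in (.55,.45,.35,.25,.15,.08,.0,-.01):
    print(th,(G.T@(F2W(p,[0,0,.235],th)-T)/.25).round(3))
E
```

```text
position: [0.6337, 0.0675, 0.3798]
contact_force: [0.2, 0.1, 0.3]
grip_width: 0.0856
position: [0.6342, 0.0683, 0.3791]
contact_force: [4.9, 1.0, -1.9]
grip_width: 0.0139
grasp_force: 58.4
position: [0.6343, 0.0683, 0.3791]
contact_force: [4.7, 1.1, -1.0]
grip_width: 0.0141
grasp_force: 58.4
bar delta [ 0.00987252 -0.00110851  0.01203003]
0.55 [-0.    -0.078 -0.053]
0.45 [-0.    -0.16  -0.098]
0.35 [-0.    -0.247 -0.135]
0.25 [-0.    -0.336 -0.162]
0.15 [ 0.    -0.428 -0.181]
0.08 [ 0.    -0.494 -0.189]
0.0 [ 0.    -0.569 -0.192]
-0.01 [ 0.    -0.578 -0.192]
```

Gripping the bar at 58 N. Now I swing it upright along the arc.

```bash
python3 -m jog '[0,0,0,0,-0.038,-0.028,-1, 0,0,0,0,-0.078,-0.053,-1, 0,0,0,0,-0.118,-0.077,-1, 0,0,0,0,-0.16,-0.098,-1, 0,0,0,0,-0.203,-0.118,-1]' | grep -E "pos|contact|width|grasp"
python3 - <<'E'
from h import *
p=np.load("p.npy");s=state();g=todelta(F2W(p,[0,0,.235],.4),s);print(g)
for th in (.3,.2,.1,0):print(th,todelta(F2W(p,[0,0,.235],th),s))
E
```

```text
position: [0.5837, 0.0613, 0.4086]
contact_force: [5.6, 4.1, -2.4]
grip_width: 0.0139
grasp_force: 58.8
[ 8.03525788e-03 -3.64700664e-05  1.26774440e-02]
0.3 [ 0.00854748 -0.08818291 -0.01985842]
0.2 [ 0.00905859 -0.17913719 -0.04343164]
0.1 [ 0.00956347 -0.27199052 -0.0578067 ]
0 [ 0.01005707 -0.36581516 -0.06283994]
```

```bash
python3 -m jog '[0,0,0,0,-0.044,-0.018,-1, 0,0,0,0,-0.088,-0.033,-1, 0,0,0,0,-0.133,-0.046,-1, 0,0,0,0,-0.179,-0.056,-1, 0,0,0,0,-0.225,-0.064,-1]' | grep -E "pos|contact|width|grasp"
python3 -m jog '[0,0,0,0,-0.046,-0.007,-1, 0,0,0,0,-0.092,-0.01,-1, 0,0,0,0,-0.141,-0.012,-1, 0,0,0,0,-0.141,-0.012,-1, 0,0,0,0,-0.141,-0.012,-1]' | grep -E "pos|contact|width|grasp"
python3 - <<'E'
from h import *
p=np.load("p.npy");p[3]=0;s=state()
for th in (.1,0,-.05):print(th,todelta(F2W(p,[0,0,.235],th),s))
overlay(p,"ov7",th=0,k=2.69)
E
```

```text
position: [0.5278, 0.0536, 0.4245]
contact_force: [5.0, 6.9, -1.4]
grip_width: 0.014
grasp_force: 58.9
position: [0.4929, 0.0487, 0.4271]
contact_force: [5.6, 8.9, -1.2]
grip_width: 0.014
grasp_force: 59.0
0.1 [0.00415946 0.09476946 0.01731794]
0 [0.00470988 0.00094011 0.01237939]
-0.05 [ 0.00496734 -0.04604248  0.01343269]
```

View pics/ov7.png

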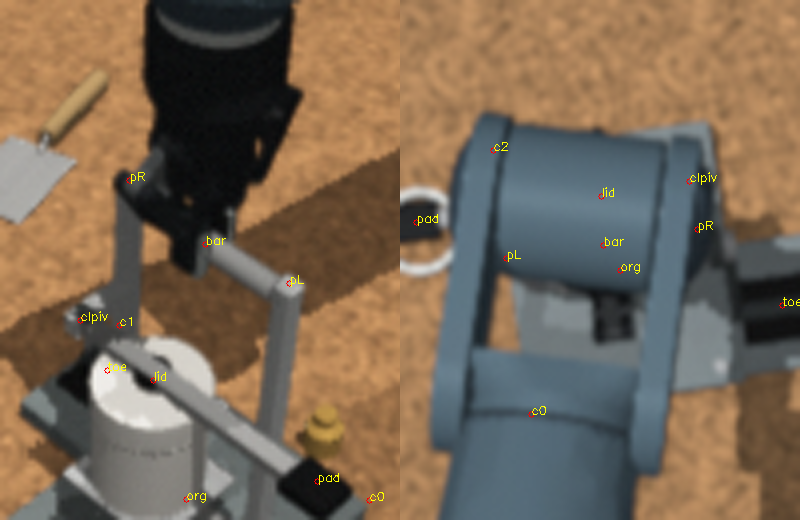

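The frame stands upright on the overlay: bar at (205,243), left post top at (290,283), clamp pad at (318,482), all on prediction. I settle and hand in.

```bash
python3 -m jog '[0,0,0,0,0,0,-1, 0,0,0,0,0,0,-1, 0,0,0,0,0,0,-1]' | grep -E "time|pos|contact|grasp" && python3 -c "
from cell import *
print(hand_in())"
```

```text
time_s: 15.05
position: [0.4931, 0.0487, 0.4271]
contact_force: [3.9, 9.9, -2.3]
grasp_force: 59.0
the job is handed in; nothing more can be done
None
```

I handed the job in at about 15 s: the clamp was down, the kickstand was flipped down, and the frame was upright with the top bar still gripped at 59 N; the hand-in call gave no verdict, and the arm partly hid the kickstand in the last picture.

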